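Slide the flat shoehorn off the shelf edge and put it on its rest

ROBOT

A 7-joint arm with a two-finger parallel gripper is mounted at the origin on the work surface. World frame = base frame: x ahead of the robot, y to its left, z up, the work surface at z = 0. Lengths are in m, angles in rad, forces in N, time in s.
With the tool pointing down it reaches from about 0.4 to 0.875 m from the base axis. Payload 19.3 kg.
Tool frame: the origin (TCP) lies at the very end of the fingers, on their centre line; the grasp point (between the pads) lies 19 mm behind it; z points along the fingers, y is the direction in which the jaws open and shut (so a half turn about z gives the same grasp; the last joint's range is limited). The gripper opens to 85 mm and grips with 20 to 120 N. Pads are 22 mm wide; open, the fingers measure 114 mm over their backs; the gripper's body (76 mm by 85 mm) begins 54 mm behind the grasp point. The pads swing forward as they close: fully open they stand 13 mm farther back than shut.
Start: joints at [1.056, 0.521, -0.036, 1.599, 0.021, 1.021, -0.113], TCP at [0.269, -0.564, 0.231] pointing down, gripper open.
Joint ranges: [-2.91, 2.91], [-0.3, 2.13], [-1.5, 1.42], [0.17, 2.43], [-1.26, 4.41], [0.16, 1.93], [-2.52, 2.52]. Speed limits (rad/s): [1.89, 1.89, 2.39, 2.39, 3.01, 3.01, 3.01].

INTERFACE

Orientations are given as [roll, pitch, yaw] about the fixed x, y, z axes, in that order (R = Rz(yaw) Ry(pitch) Rx(roll)).
In Python, from workcell import bot, vision, job_done gives the robot as it stands.
- The arm moves only by the tool arm_command, never from a script. Its arguments are lists of equal length, an entry for each row: "gripper": the finger opening in cm, from 0 to 8.54; "slide": the shift along the tool's x, y, z in cm, a list of three; "turn": the turn, a rotation vector about the tool's x, y, z in degrees, a list of three. A call has 1 to 5 rows; each row is the pose to reach, as a shift and turn from the pose commanded when the call began, along the tool's axes at that moment; what a row does not reach only later rows make up. A row lasts 1/8 s, in which the tool goes at most 62.5 mm and 10.7 degrees, less where a joint would pass 70% of its speed; a pose out of reach is approached as far as the arm can. A call with a gripper value outside its range is refused whole. The fingers move at their own pace and stop on an object; "force" is the grip in N (left out, the last holds). Time passes only in rows, so rows that repeat a pose let the fingers close. It gives the time, the measured TCP pose, the force and the opening at its end, in the units of the state.
- bot.observe(): the state, without advancing time (a new reading comes with each control period).
- vision.grab_frame(name): name is "scene" or "side" or "wrist"; returns the picture (400x640x3 uint8, blue, green, red); there is no depth.
- vision.camera_model(name): a dict with "mtx" (3x3 intrinsics, pixels), "T" (4x4, takes a point from camera to world coordinates). Camera axes: x right, y down, z forward; pixel columns grow to the right and rows downward; lengths in m; the calibration is good to about 2 mm. A picture is of the moment at which its call begins: read the wrist's pose just before it. camera_model takes no time and is no camera call; for the wrist camera it gives the pose at the moment of the call.
- job_done(): hands the job in, once; it reports no verdict.
The state is a dict: "clock": time; "qpos": joint angles; "qd": joint speeds; "joint_efforts": joint torques, N m; "position": TCP position; "tool_rot": TCP orientation; "force": force on the tool from outside, world axes, zero at the start; "moment": the same for the moment, N m; "grip_width": finger opening in m.
Only numpy, scipy, OpenCV 4.12 (cv2) and the standard library are available. Lean on these libraries where they do the work, as an engineer would, in place of code of your own. Each camera call takes 0.05 s, during which the arm holds its last target. There are 200 camera calls.

TASK

The flat steel shoehorn is too thin to pick up where it lies between the guide strips on the grey shelf, so slide it along under a light fingertip press until its handle end sticks out about 4 cm past the front edge, still lying flat there for a moment. Then pick it up by the part that sticks out and lay it on the little wooden rest beside the shelf, flat in both cradles and about centred lengthwise, and let go. Do not drop it or press it hard onto the shelf, and leave the glass jar, deodoriser, glasses, pegs, hook and polish tin where they are.

Things in the scene. Friction and masses are not known exactly. Their poses are not given: they have to be found in the camera images.
- horn_mid (a point): Centre (mid-length, mid-thickness) of the flat stainless shoehorn, a stiff plate 190 mm long, 3 mm thick. x runs lengthwise from the square handle end (x = -95 mm) to the round blade end (x = +95 mm); z is up. 36 mm wide with straight parallel sides from x = -95 to about +60 mm; the blade end is a 42 mm disc. A blue strip and a dark dot mark the handle.
- horn_end (a point): Middle of the shoehorn's square handle end (95 mm from its centre, mid-thickness), axes as the shoehorn's. At the start it faces the robot, lying on the shelf 5 to 15 mm behind the front edge
- shelf: Fixed pale grey low shelf, 300 mm wide (y), top 75 mm up, origin on the table under its centre. Front edge at x = -130 mm, towards the robot. Two guide strips 6 mm high, 54 mm clear between them (y = -27 to +27), run along x from the front edge to +90 mm; a cross strip closes the channel at x = +80 mm. Open at the front. Back panel at x = +130 mm, 50 mm above the top.
- shelf_edge (a point): Middle of the shelf's front top edge, at the height of the shelf top (75 mm above the table), axes as the shelf's: -x points out over the edge
- rest_seat (a point): Centre of the fixed wooden rest at seat height, 75 mm up: the shoehorn's underside lies here when home, along x, either way round. Two cradles, 8 mm thick, stand at x = -35 and +35 mm, each a flat seat with ears 14 mm high, 46 mm clear between (y = -23 to +23). Below: only a base 110 x 75 x 12 mm. It stands left or right of the shelf.
- brush: Fixed shoe brush on a dock, 150 x 62 x 54 mm high, on the other side of the shelf; origin at its underside
- jar: Empty glass votive jar, 54 mm across, 55 mm high, loose on the shelf; origin at its underside
- puck: Round white shoe deodoriser, 62 mm across, 32 mm high with a green button, loose on the shelf; origin at its underside
- glasses: Folded black glasses, 140 mm long (own x), 30 mm deep, 40 mm high, loose on the shelf; origin at the underside
- peg_a: Wooden clothes peg, 72 x 13 x 10 mm, loose on the shelf behind the cross strip; origin at its underside
- peg_b: Second wooden clothes peg, same size
- hook: Stainless rail hook, bent 7 mm rod about 115 x 80 mm, lying loose on the table in front of the shelf; origin at the underside of its shank
- tin: Round shoe-polish tin with red lid, 70 mm across, 22 mm high, loose on the table in front of the shelf; origin at its underside
- horn: The whole shoehorn, axes as horn_mid, origin on its underside 1.5 mm below the centre. About 0.14 kg, balance point within 3 mm of the centre. A fingertip pressed on it with about 8 to 20 N drags it along by friction, as steel slides easily on the shelf; it may slip a little or turn.
There are look-alikes about, which are no part of the job. Leave any pink or turquoise look-alike of the horn alone.

How it is judged:
By the outcome, as a careful person would: the job done as asked, in the order asked, and still so for the second after the job is handed in, with the robot touching nothing.
It also fails if it takes over 61 s, if anything falls off the work surface, if the arm or the gripper's body presses on something with over 40 N, if the wrist force passes 120 N, or if a joint passes its speed limit or range.

## Working session

There is one attempt and no reset: what is moved stays moved. The work goes in short steps, Python scripts to look and compute and a tool call to move; the robot and the scene stay as the last step left them, time stands still between calls to the robot, and variables do not carry over. Pictures are saved under pics/ and viewed, about 8 in all and at most 12, crops included, and the job is handed in when it is done.

Besides the shell and the picture viewer there is one more tool, called after "Emit:" by a JSON object that holds its "api" and its "payload", one argument or row to a line. arm_command: Moves the arm, as the interface text tells. Its arguments: {"type":"object","properties":{"gripper":{"type":"array","items":{"type":"number"}},"slide":{"type":"array","items":{"type":"array","items":{"type":"number"}}},"turn":{"type":"array","items":{"type":"array","items":{"type":"number"}}},"force":{"type":"number"}},"required":["gripper","slide","turn"]}

```bash
ls; mkdir -p pics; python3 - <<'E'
from workcell import bot, vision
import cv2,json
s=bot.observe(); print({k:s[k] for k in ['clock','position','tool_rot','force','grip_width']})
for n in ['scene','side']:
    im=vision.grab_frame(n); cv2.imwrite(f'pics/{n}0.png',im)
    m=vision.camera_model(n); print(n,m['mtx'],m['T'])
E
```

```text
pics
{'clock': 0.0, 'position': array([ 0.26874559, -0.56391227,  0.23073446]), 'tool_rot': array([-3.14047910e+00,  8.07593897e-05,  4.44799778e-01]), 'force': array([-0.08279365, -0.24770952,  0.26653306]), 'grip_width': 0.08511433927383551}
scene [[402.98749651   0.         310.11556719]
 [  0.         402.98749651 200.55857741]
 [  0.           0.           1.        ]] [[ 0.72501565  0.40833241 -0.55463227  1.04218482]
 [ 0.68853223 -0.44913237  0.56938869 -0.5380817 ]
 [-0.01660345 -0.7946979  -0.60677802  0.69198849]
 [ 0.          0.          0.          1.        ]]
side [[431.16168293   0.         321.5330733 ]
 [  0.         431.16168293 197.16772444]
 [  0.           0.           1.        ]] [[-0.76776253 -0.38377296  0.51308773 -0.12765549]
 [-0.64068368  0.46990673 -0.60721667  0.7394809 ]
 [-0.00807004 -0.79492514 -0.60665385  0.83336826]
 [ 0.          0.          0.          1.        ]]
```

View pics/scene0.png

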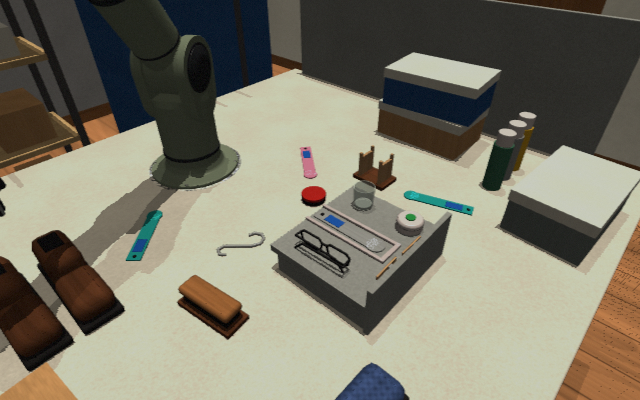

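View pics/side0.png

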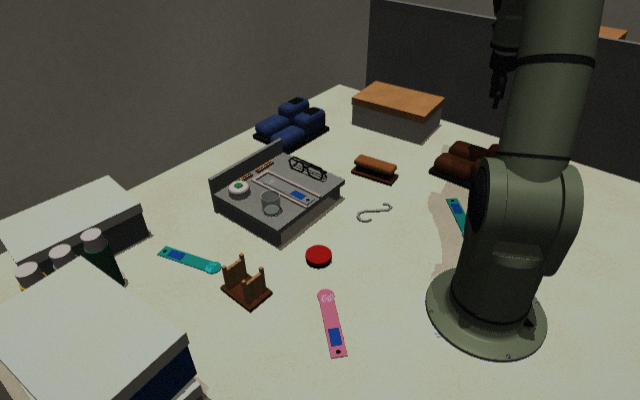

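The scene view shows the shelf around (360,250), with the horn in its channel, blue strip near (332,220) and disc near (375,243). The rest is near (375,168), the jar at (364,195), the glasses at (322,250) and the brush at (213,303). In the side view the shelf is around (278,190) and the rest near (246,280). I'll enlarge both.

```bash
python3 - <<'E'
import cv2
a=cv2.imread('pics/scene0.png')[140:325,265:465]; cv2.imwrite('pics/c1.png',cv2.resize(a,None,fx=3.2,fy=3.2,interpolation=cv2.INTER_CUBIC))
b=cv2.imread('pics/side0.png')[135:315,200:360]; cv2.imwrite('pics/c2.png',cv2.resize(b,None,fx=3.3,fy=3.3,interpolation=cv2.INTER_CUBIC))
E
```

```text
(no output)
```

View pics/c1.png

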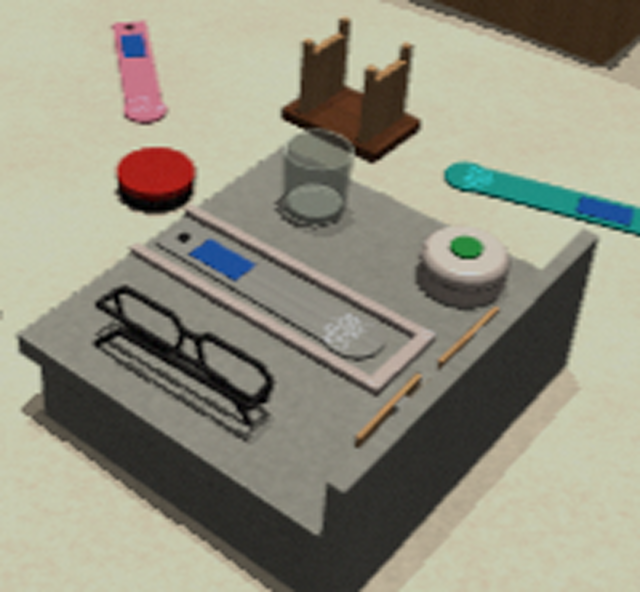

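View pics/c2.png

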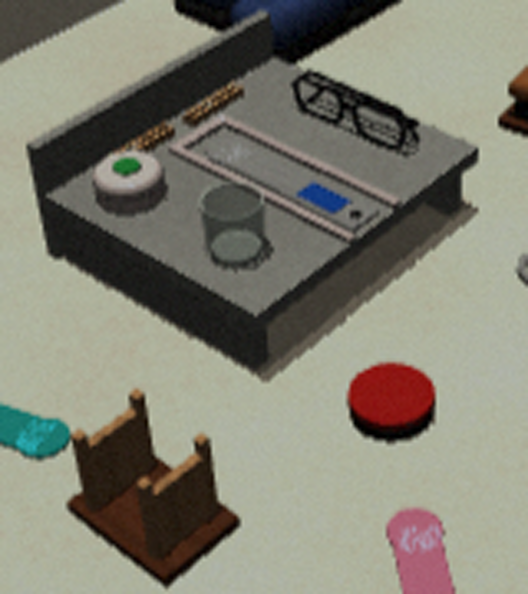

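The crops show the following:
- **Scene crop:** shelf front corner (20,337), strip front ends (132,250) and (187,210), cross strip outer corners (378,388) and (433,335), horn dot (183,237), disc tip (383,352), ear tops (308,45), (345,25), (372,72) and (406,48).
- **Side crop:** shelf corners (262,313) and (478,152), dot (356,214), ear tops (137,397), (80,437), (202,440) and (147,483).

```bash
cat > h.py <<'E'
import numpy as np
from workcell import bot, vision
def ray(cam,uv,z,m=None):
    m=m or vision.camera_model(cam); d=m['T'][:3,:3]@np.linalg.solve(m['mtx'],[uv[0],uv[1],1.]); o=m['T'][:3,3]
    return (o+d*(z-o[2])/d[2])
def proj(cam,P,m=None):
    m=m or vision.camera_model(cam); T=np.linalg.inv(m['T']); p=m['mtx']@(T[:3,:3]@np.asarray(P)+T[:3,3]); return p[:2]/p[2]
def orig(cam,uv):
    s,o=((3.2,(265,140)) if cam=='scene' else (3.3,(200,135))); return (np.array(uv)+.5)/s-.5+o
E
python3 - <<'E'
from h import *
from scipy.optimize import least_squares
R=lambda a:np.array([[np.cos(a),-np.sin(a)],[np.sin(a),np.cos(a)]])
for n,c,uv,z in [('shFR','scene',(20,337),.075),('shFL','side',(262,313),.075),('shFR','side',(478,152),.075),('shBLpanel','side',(45,195),.075),
 ('stripR','scene',(132,250),.081),('stripL','scene',(187,210),.081),('crossR','scene',(378,388),.081),('crossL','scene',(433,335),.081),
 ('stripL','side',(350,238),.081),('stripR','side',(398,203),.081),
 ('dot','scene',(183,237),.078),('dot','side',(356,214),.078),('tip','scene',(383,352),.078),
 ('ear near a','scene',(308,45),.089),('ear a2','scene',(345,25),.089),('b1','scene',(372,72),.089),('b2','scene',(406,48),.089),
 ('','side',(137,397),.089),('','side',(80,437),.089),('','side',(202,440),.089),('','side',(147,483),.089),
 ('jar','scene',(312,205),.077),('jar','side',(236,247),.077),('tinbase','scene',(156,172),.022),('tin','side',(392,392),.022)]:
    print(n,c,ray(c,orig(c,uv),z)[:2].round(4))
print('hook',ray('scene',(241,243),.0035),ray('side',(375,212),.0035))
E
```

```text
shFR scene [ 0.5255 -0.1347]
shFL side [0.5105 0.1596]
shFR side [ 0.5125 -0.1274]
shBLpanel side [0.7709 0.169 ]
stripR scene [ 0.5226 -0.0202]
stripL scene [0.5205 0.0429]
crossR scene [ 0.7381 -0.013 ]
crossL scene [0.7365 0.053 ]
stripL side [0.5146 0.0484]
stripR side [ 0.5146 -0.0149]
dot scene [0.5378 0.0192]
dot side [0.5353 0.0173]
tip scene [0.7195 0.0193]
ear near a scene [0.446  0.2889]
ear a2 scene [0.4492 0.3402]
b1 scene [0.5157 0.2898]
b2 scene [0.5146 0.3435]
 side [0.5049 0.2952]
 side [0.5061 0.3479]
 side [0.4367 0.2946]
 side [0.4368 0.3467]
jar scene [0.5845 0.1165]
jar side [0.5846 0.1149]
tinbase scene [0.4138 0.1208]
tin side [0.4075 0.1212]
hook [ 0.40541283 -0.13357606  0.0035    ] [ 0.40120924 -0.13678153  0.0035    ]
```

```bash
cat >> h.py <<'E'
from scipy.spatial.transform import Rotation as Ro
def go(p,yaw=None,rpy=None):
    s=bot.observe(); R0=Ro.from_euler('xyz',s['tool_rot']); t=rpy if rpy is not None else [np.pi,0,yaw]
    R1=Ro.from_euler('xyz',t)
    print('t',round(float(s['clock']),2),'pos',s['position'].round(4),'rot',s['tool_rot'].round(3),'F',s['force'].round(1),'w',round(float(s['grip_width']),4))
    print('slide cm',(R0.inv().apply(np.array(p)-s['position'])*100).round(2),'turn deg',np.degrees((R0.inv()*R1).as_rotvec()).round(2))
E
python3 -c "
from h import *
go([.56,.016,.25],.035)
print(vision.camera_model('wrist')); print(np.linalg.inv(Ro.from_euler('xyz',bot.observe()['tool_rot']).as_matrix())@(vision.camera_model('wrist')['T'][:3,3]-bot.observe()['position']))"
```

```text
t 0.1 pos [ 0.2688 -0.5639  0.2308] rot [-3.141  0.     0.445] F [0.1 0.9 0.1] w 0.0852
slide cm [ 51.24 -39.82  -1.88] turn deg [-6.000e-02  2.000e-02  2.348e+01]
{'mtx': array([[324.72066666,   0.        , 320.53337506],
       [  0.        , 324.72066666, 198.39990466],
       [  0.        ,   0.        ,   1.        ]]), 'T': array([[ 0.43062991, -0.86323552, -0.26340524,  0.33624158],
       [-0.90252786, -0.41225764, -0.12444723, -0.53290821],
       [-0.00116356,  0.29132127, -0.95662457,  0.37394919],
       [ 0.        ,  0.        ,  0.        ,  1.        ]])}
[ 0.07425216  0.00086892 -0.14316469]
```

Emit:
{"api": "arm_command", "payload": {
  "gripper": [0,0,0,0,0],
  "slide": [
    [51.2,-39.8,-1.9],
    [51.2,-39.8,-1.9],
    [51.2,-39.8,-1.9],
    [51.2,-39.8,-1.9],
    [51.2,-39.8,-1.9]
  ],
  "turn": [
    [0,0,23.5],
    [0,0,23.5],
    [0,0,23.5],
    [0,0,23.5],
    [0,0,23.5]
  ],
  "force": 40
}}

```text
clock: 0.72
position: [0.4087, -0.2851, 0.2404]
tool_rot: [3.142, 0.0, 0.035]
force: [1.2, -1.0, -0.4]
grip_width: 0.0
```

```bash
python3 -c "
from h import *
go([.56,.016,.25],.035)"
```

```text
t 0.72 pos [ 0.4087 -0.2851  0.2404] rot [3.142 0.    0.035] F [ 1.2 -1.  -0.4] w 0.0
slide cm [ 16.16 -29.57  -0.96] turn deg [ 0.    0.   -0.02]
```

Emit:
{"api": "arm_command", "payload": {
  "gripper": [0,0,0,0,0],
  "slide": [
    [16.2,-29.6,-1],
    [16.2,-29.6,-1],
    [16.2,-29.6,-1],
    [16.2,-29.6,-1],
    [16.2,-29.6,-1]
  ],
  "turn": [
    [0,0,0],
    [0,0,0],
    [0,0,0],
    [0,0,0],
    [0,0,0]
  ]
}}

```text
clock: 1.35
position: [0.5491, -0.0061, 0.2496]
tool_rot: [3.141, 0.0, 0.034]
force: [0.9, -0.6, 0.4]
grip_width: -0.0004
```

Emit:
{"api": "arm_command", "payload": {
  "gripper": [0,0],
  "slide": [
    [1.2,-2.2,0],
    [1.2,-2.2,0]
  ],
  "turn": [
    [0,0,0],
    [0,0,0]
  ]
}}

```text
clock: 1.6
position: [0.56, 0.0165, 0.2491]
tool_rot: [-3.141, 0.001, 0.038]
force: [-0.4, -0.5, -0.4]
grip_width: 0.0001
```

```bash
python3 -c "
from h import *
import cv2
go([.62,.0185,.10],.035)
im=vision.grab_frame('wrist'); cv2.imwrite('pics/w1.png',im); print(repr(vision.camera_model('wrist')))"
```

```text
t 1.6 pos [0.56   0.0165 0.2491] rot [-3.141e+00  1.000e-03  3.800e-02] F [-0.4 -0.5 -0.4] w 0.0001
slide cm [ 6.01  0.03 14.91] turn deg [-0.03  0.04  0.16]
{'mtx': array([[324.72066666,   0.        , 320.53337506],
       [  0.        , 324.72066666, 198.39990466],
       [  0.        ,   0.        ,   1.        ]]), 'T': array([[ 3.61671972e-02, -9.55729380e-01, -2.92015900e-01,
         6.34283491e-01],
       [-9.99345745e-01, -3.46259630e-02, -1.04462958e-02,
         1.66038166e-02],
       [-1.27499951e-04,  2.92202661e-01, -9.56356413e-01,
         3.92288857e-01],
       [ 0.00000000e+00,  0.00000000e+00,  0.00000000e+00,
         1.00000000e+00]])}
```

View pics/w1.png

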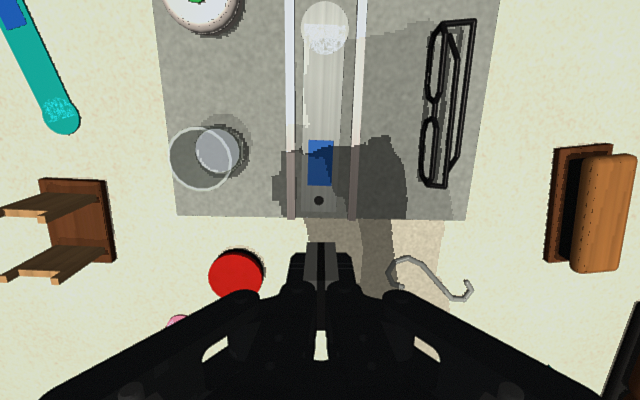

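The wrist view shows the horn with its dot at (319,200), handle end near row 212 and disc tip at (325,1). The shelf front corners are (177,215) and (466,221), and the cross strip is out of view above.

```bash
python3 -c "
from h import *
for n,uv,z in [('FL',(177,215),.075),('FR',(466,221),.075),('SLin',(295,219),.081),('SRin',(349,219),.081),('SLtop',(294,1),.081),('SRtop',(357,1),.081),('dot',(319,200),.078),('tip',(325,1),.078),('endL',(302,212),.078),('endR',(337,212),.078),('horn R up',(344,100),.078),('horn L up',(304,100),.078),('back L',(152,2),.075),('back R',(498,2),.075),
('earA1',(0,212),.089),('earA2',(68,194),.089),('earB1',(5,277),.089),('earB2',(70,264),.089),('bas',(105,178),.012),('base',(116,262),.012),('base',(40,178),.012)]: print(n,ray('wrist',uv,z)[:2].round(4))
"
```

```text
FL [0.514  0.1614]
FR [ 0.5182 -0.1395]
SLin [0.5163 0.0385]
SRin [ 0.5183 -0.0167]
SLtop [0.7128 0.0419]
SRtop [ 0.7147 -0.0113]
dot [0.5366 0.0147]
tip [0.7145 0.0157]
endL [0.5231 0.0316]
endR [ 0.5244 -0.0042]
horn R up [ 0.6343 -0.0051]
horn L up [0.633  0.0319]
back L [0.7091 0.1648]
back R [ 0.7199 -0.1334]
earA1 [0.5161 0.3297]
earA2 [0.5373 0.2589]
earB1 [0.443  0.3428]
earB2 [0.4609 0.2713]
bas [0.5344 0.2722]
base [0.4219 0.2756]
base [0.5316 0.3503]
```

```bash
python3 -c "
from h import *
go([.62,.0143,.088],.018)"
```

```text
t 1.65 pos [0.5596 0.0147 0.2492] rot [3.141e+00 1.000e-03 3.600e-02] F [-0.4 -1.5 -0.9] w 0.0004
slide cm [ 6.05  0.26 16.11] turn deg [0.01 0.05 1.02]
```

Emit:
{"api": "arm_command", "payload": {
  "gripper": [0,0,0,0],
  "slide": [
    [6.05,0.2,5],
    [6.05,0.2,11],
    [6.05,0.2,16],
    [6.05,0.2,16]
  ],
  "turn": [
    [0,0,1],
    [0,0,1],
    [0,0,1],
    [0,0,1]
  ]
}}

```text
clock: 2.15
position: [0.6175, 0.0129, 0.0863]
tool_rot: [3.141, 0.007, 0.016]
force: [-0.5, 0.2, 0.6]
grip_width: -0.0001
```

Emit:
{"api": "arm_command", "payload": {
  "gripper": [0,0],
  "slide": [
    [0,0,0.6],
    [0,0,0.6]
  ],
  "turn": [
    [0,0,0],
    [0,0,0]
  ]
}}

```text
clock: 2.4
position: [0.6213, 0.0142, 0.0859]
tool_rot: [-3.142, -0.003, 0.017]
force: [-1.1, 0.4, 1.5]
grip_width: 0.0001
```

Emit:
{"api": "arm_command", "payload": {
  "gripper": [0,0,0],
  "slide": [
    [0,0,0],
    [0,0,0.15],
    [0,0,0.15]
  ],
  "turn": [
    [0,0,0],
    [0,0,0],
    [0,0,0]
  ]
}}

```text
clock: 2.78
position: [0.6203, 0.0145, 0.0824]
tool_rot: [-3.142, -0.0, 0.017]
force: [0.7, 0.3, -0.9]
grip_width: -0.0003
```

Emit:
{"api": "arm_command", "payload": {
  "gripper": [0,0],
  "slide": [
    [0,0,0.1],
    [0,0,0.1]
  ],
  "turn": [
    [0,0,0],
    [0,0,0]
  ]
}}

```text
clock: 3.02
position: [0.6202, 0.0145, 0.081]
tool_rot: [-3.142, 0.0, 0.017]
force: [-0.2, -0.2, -0.6]
grip_width: -0.0005
```

Emit:
{"api": "arm_command", "payload": {
  "gripper": [0,0],
  "slide": [
    [0,0,0.1],
    [0,0,0.1]
  ],
  "turn": [
    [0,0,0],
    [0,0,0]
  ]
}}

```text
clock: 3.28
position: [0.6203, 0.0145, 0.08]
tool_rot: [-3.142, 0.0, 0.017]
force: [0.7, 0.2, 0.2]
grip_width: -0.0001
```

Emit:
{"api": "arm_command", "payload": {
  "gripper": [0,0],
  "slide": [
    [0,0,0.1],
    [0,0,0.1]
  ],
  "turn": [
    [0,0,0],
    [0,0,0]
  ]
}}

```text
clock: 3.52
position: [0.6202, 0.0145, 0.0791]
tool_rot: [-3.142, 0.0, 0.017]
force: [-0.3, 0.5, -0.2]
grip_width: -0.0
```

Emit:
{"api": "arm_command", "payload": {
  "gripper": [0,0],
  "slide": [
    [0,0,0.05],
    [0,0,0.05]
  ],
  "turn": [
    [0,0,0],
    [0,0,0]
  ]
}}

```text
clock: 3.78
position: [0.6203, 0.0145, 0.0786]
tool_rot: [-3.142, 0.0, 0.017]
force: [-0.7, 0.2, -0.0]
grip_width: 0.0001
```

Emit:
{"api": "arm_command", "payload": {
  "gripper": [0,0],
  "slide": [
    [0,0,0.07],
    [0,0,0.07]
  ],
  "turn": [
    [0,0,0],
    [0,0,0]
  ]
}}

```text
clock: 4.03
position: [0.6204, 0.0145, 0.0781]
tool_rot: [-3.142, -0.0, 0.017]
force: [-0.6, 0.2, 3.9]
grip_width: 0.0
```

Emit:
{"api": "arm_command", "payload": {
  "gripper": [0,0],
  "slide": [
    [0,0,0.03],
    [0,0,0.03]
  ],
  "turn": [
    [0,0,0],
    [0,0,0]
  ]
}}

```text
clock: 4.28
position: [0.6204, 0.0145, 0.0781]
tool_rot: [3.142, -0.0, 0.017]
force: [-2.6, -0.3, 8.8]
grip_width: 0.0
```

Emit:
{"api": "arm_command", "payload": {
  "gripper": [0,0],
  "slide": [
    [0,0,0.03],
    [0,0,0.03]
  ],
  "turn": [
    [0,0,0],
    [0,0,0]
  ]
}}

```text
clock: 4.53
position: [0.6205, 0.0146, 0.0781]
tool_rot: [-3.142, -0.001, 0.017]
force: [-4.3, -0.1, 13.7]
grip_width: -0.0001
```

Emit:
{"api": "arm_command", "payload": {
  "gripper": [0,0,0,0,0],
  "slide": [
    [-0.2,0,0],
    [-0.5,0,0],
    [-0.8,0,0],
    [-1.0,0,0],
    [-1.0,0,0]
  ],
  "turn": [
    [0,0,0],
    [0,0,0],
    [0,0,0],
    [0,0,0],
    [0,0,0]
  ]
}}

```text
clock: 5.15
position: [0.6111, 0.0144, 0.0781]
tool_rot: [-3.141, -0.002, 0.017]
force: [0.9, 0.1, 9.7]
grip_width: 0.0002
```

Emit:
{"api": "arm_command", "payload": {
  "gripper": [0,0,0,0,0],
  "slide": [
    [-0.3,0,0.02],
    [-0.6,0,0.02],
    [-0.9,0,0.02],
    [-1.2,0,0.02],
    [-1.5,0,0.02]
  ],
  "turn": [
    [0,0,0],
    [0,0,0],
    [0,0,0],
    [0,0,0],
    [0,0,0]
  ]
}}

```text
clock: 5.78
position: [0.5966, 0.0142, 0.0781]
tool_rot: [-3.141, -0.003, 0.017]
force: [3.1, 0.2, 9.7]
grip_width: -0.0002
```

```bash
cat >> h.py <<'E'
def blue(im,cam,prev):
    import cv2
    hsv=cv2.cvtColor(im,cv2.COLOR_BGR2HSV); m=cv2.inRange(hsv,(105,120,60),(125,255,255))
    n,l,st,c=cv2.connectedComponentsWithStats(m)
    for i in range(1,n):
        if st[i,4]>8:
            p=ray(cam,c[i],.078)
            if abs(p[0]-prev[0])<.1 and abs(p[1]-prev[1])<.05: print(cam,'blue',c[i].round(1),st[i,4],p[:2].round(4))
E
python3 -c "
from h import *
import cv2
for c in ['side','scene']: blue(cv2.imread(f'pics/{c}0.png'),c,(.55,.015))
for c in ['side','scene']: blue(vision.grab_frame(c),c,(.55,.015))
print(bot.observe()['position'],bot.observe()['force'])"
```

```text
side blue [297.4 194.5] 67 [0.574 0.018]
scene blue [334.  220.7] 123 [0.5762 0.0193]
side blue [304.1 198.1] 62 [0.5472 0.0186]
scene blue [325.6 216.4] 106 [0.5512 0.0179]
[0.59628158 0.01418865 0.07809476] [ 0.8675523   0.59433473 12.34493612]
```

Emit:
{"api": "arm_command", "payload": {
  "gripper": [0,0,0,0,0],
  "slide": [
    [-0.3,0,0],
    [-0.6,0,0],
    [-0.9,0,0],
    [-1.2,0,0],
    [-1.5,0,0]
  ],
  "turn": [
    [0,0,0],
    [0,0,0],
    [0,0,0],
    [0,0,0],
    [0,0,0]
  ]
}}

```text
clock: 6.5
position: [0.5816, 0.014, 0.0781]
tool_rot: [-3.141, -0.003, 0.017]
force: [3.0, 1.2, 11.0]
grip_width: 0.0002
```

Emit:
{"api": "arm_command", "payload": {
  "gripper": [0,0,0,0],
  "slide": [
    [-0.3,0,0],
    [-0.6,0,0],
    [-0.8,0,0],
    [-0.8,0,0]
  ],
  "turn": [
    [0,0,0],
    [0,0,0],
    [0,0,0],
    [0,0,0]
  ]
}}

```text
clock: 7.0
position: [0.5734, 0.0138, 0.0781]
tool_rot: [-3.141, -0.003, 0.017]
force: [0.3, 0.0, 12.0]
grip_width: 0.0003
```

```bash
python3 -c "
from h import *
import cv2
for c in ['side','scene']: blue(vision.grab_frame(c),c,(.54,.015))
print(bot.observe()['position'],bot.observe()['force'])"
```

```text
side blue [310.2 201.2] 64 [0.5242 0.0185]
scene blue [318.5 212.4] 100 [0.5284 0.0174]
[0.57343599 0.01381727 0.07807148] [ 0.58554379  0.19562984 12.06002699]
```

Emit:
{"api": "arm_command", "payload": {
  "gripper": [0,0,0,0,0],
  "slide": [
    [0,0,-2],
    [0,0,-8],
    [-4,0,-14],
    [-7.9,0,-16],
    [-7.9,0,-16]
  ],
  "turn": [
    [0,0,0],
    [0,0,0],
    [0,0,0],
    [0,0,0],
    [0,0,0]
  ]
}}

```text
clock: 7.72
position: [0.4922, 0.0121, 0.2395]
tool_rot: [3.141, -0.003, 0.017]
force: [1.2, 0.3, -0.6]
grip_width: 0.0003
```

Emit:
{"api": "arm_command", "payload": {
  "gripper": [6.5,6.5,6.5],
  "slide": [
    [0,0,0],
    [0,0,0],
    [0,0,0]
  ],
  "turn": [
    [0,0,0],
    [0,0,0],
    [0,0,0]
  ]
}}

```text
clock: 8.1
position: [0.4935, 0.0124, 0.2364]
tool_rot: [-3.142, 0.001, 0.017]
force: [-0.7, -0.0, 0.3]
grip_width: 0.0545
```

```bash
python3 -c "
from h import *
import cv2
go([.494,.0135,.08],.01)
im=vision.grab_frame('wrist'); cv2.imwrite('pics/w2.png',im); np.save('w2T.npy',vision.camera_model('wrist')['T'])"
```

```text
t 8.1 pos [0.4935 0.0124 0.2364] rot [-3.142e+00  1.000e-03  1.700e-02] F [-0.7 -0.   0.3] w 0.0545
slide cm [ 0.08 -0.11 15.64] turn deg [-0.    0.08  0.41]
```

View pics/w2.png

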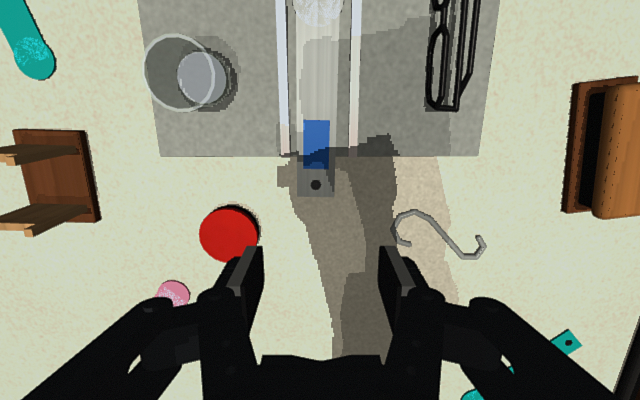

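The horn now overhangs flat: its handle end is at row 195 (columns 297–335), the shelf edge is at row 156 and the dot is at (316,184).

```bash
python3 -c "
from h import *
m=vision.camera_model('wrist'); m['T']=np.load('w2T.npy')
for n,uv,z in [('endL',(297,195.5),.078),('endR',(335,195.5),.078),('edgeL',(200,156),.075),('edgeR',(440,157),.075),('hornL',(301,70),.078),('hornR',(340,70),.078),('dot',(316,184),.078),('baseFR',(100,220),.012),('baseBR',(86,129),.012),('baseBL',(13,129),.012),('tinR',(260,232),.015)]: print(n,ray('wrist',uv,z,m)[:2].round(4))
go([.494,.0135,.08],.01)"
```

```text
endL [0.4785 0.0341]
endR [ 0.4792 -0.0027]
edgeL [0.5149 0.1257]
edgeR [ 0.5179 -0.1008]
hornL [0.592  0.0302]
hornR [ 0.5926 -0.0035]
dot [0.4904 0.0159]
baseFR [0.4238 0.2769]
baseBR [0.5319 0.273 ]
baseBL [0.5304 0.3541]
tinR [0.4128 0.0836]
t 8.15 pos [0.4934 0.0123 0.2365] rot [-3.142e+00  1.000e-03  1.700e-02] F [ 0.7 -0.4 -0.2] w 0.0618
slide cm [ 0.08 -0.11 15.65] turn deg [-0.    0.07  0.41]
```

Emit:
{"api": "arm_command", "payload": {
  "gripper": [6.5,6.5,6.5,6.5,6.5],
  "slide": [
    [0.25,-0.3,6],
    [0.25,-0.3,11],
    [0.25,-0.3,15],
    [0.25,-0.3,18.3],
    [0.25,-0.3,18.3]
  ],
  "turn": [
    [0,0,1],
    [0,0,1],
    [0,0,1],
    [0,0,1],
    [0,0,1]
  ]
}}

```text
clock: 8.78
position: [0.4944, 0.0153, 0.0523]
tool_rot: [3.141, 0.004, -0.0]
force: [-0.3, -0.0, 0.7]
grip_width: 0.0649
```

Emit:
{"api": "arm_command", "payload": {
  "gripper": [6.5,6.5],
  "slide": [
    [0,0,0],
    [0,0,0]
  ],
  "turn": [
    [0,0,0],
    [0,0,0]
  ]
}}

```text
clock: 9.02
position: [0.4966, 0.0154, 0.0555]
tool_rot: [-3.141, -0.002, -0.0]
force: [-0.4, 0.3, 0.5]
grip_width: 0.0652
```

```bash
python3 -c "
from h import *
import cv2
go([.496,.0155,.0535],0)
im=vision.grab_frame('wrist'); cv2.imwrite('pics/w3.png',im); np.save('w3T.npy',vision.camera_model('wrist')['T'])"
```

```text
t 9.03 pos [0.4966 0.0154 0.0555] rot [-3.141e+00 -2.000e-03 -0.000e+00] F [-0.4  0.3  0.5] w 0.0652
slide cm [-0.06 -0.01  0.2 ] turn deg [-0.01 -0.12 -0.03]
```

View pics/w3.png

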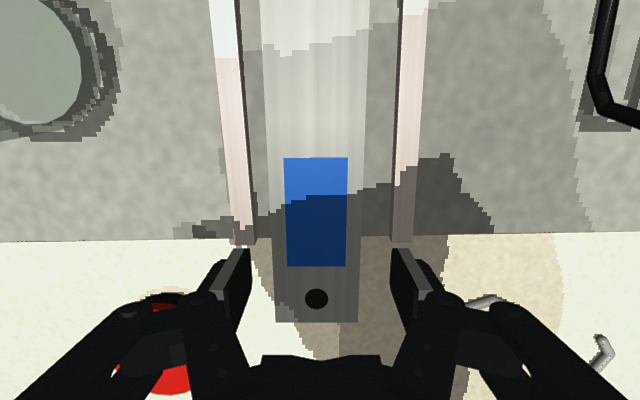

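Both fingers straddle the overhang: fingers at columns ~240 and ~398, horn at columns 275–360. Closing now.

Emit:
{"api": "arm_command", "payload": {
  "gripper": [3.3,3.3,3.3,3.3],
  "slide": [
    [0,0,0],
    [0,0,0],
    [0,0,0],
    [0,0,0]
  ],
  "turn": [
    [0,0,0],
    [0,0,0],
    [0,0,0],
    [0,0,0]
  ],
  "force": 80
}}

```text
clock: 9.57
position: [0.496, 0.0154, 0.0545]
tool_rot: [-3.142, -0.001, -0.0]
force: [-0.9, -1.0, 7.2]
grip_width: 0.0342
```

Emit:
{"api": "arm_command", "payload": {
  "gripper": [3.0,3.0,3.0,3.0],
  "slide": [
    [0,0,-0.1],
    [0,0,-0.3],
    [0,0,-0.6],
    [0,0,-1]
  ],
  "turn": [
    [0,0,0],
    [0,0,0],
    [0,0,0],
    [0,0,0]
  ]
}}

```text
clock: 10.07
position: [0.4956, 0.0154, 0.0643]
tool_rot: [3.142, 0.0, -0.0]
force: [-0.4, -0.1, -1.5]
grip_width: 0.0334
```

```bash
python3 -c "
from h import *
import cv2
for c in ['side','scene']: im=vision.grab_frame(c); cv2.imwrite(f'pics/{c}4.png',im)
a=cv2.imread('pics/side4.png')[120:280,200:380]; b=cv2.imread('pics/scene4.png')[150:310,260:440]
cv2.imwrite('pics/c4.png',cv2.resize(np.hstack([a,b]),None,fx=2.2,fy=2.2,interpolation=cv2.INTER_CUBIC))
go([.496,.0155,.0535],0)
"
```

```text
t 10.18 pos [0.4959 0.0154 0.0646] rot [-3.142 -0.    -0.   ] F [-0.3  0.1 -0.8] w 0.033
slide cm [ 0.01 -0.01  1.11] turn deg [-0.   -0.03 -0.02]
```

View pics/c4.png

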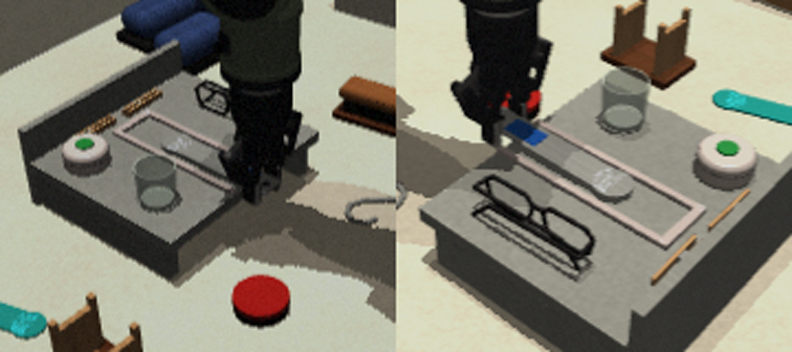

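The horn is held at the handle, with jar, glasses, puck and pegs unmoved. I'll lift higher and check the tilt.

Emit:
{"api": "arm_command", "payload": {
  "gripper": [3.0,3.0,3.0,3.0,3.0],
  "slide": [
    [0,0,-1],
    [0,0,-2.5],
    [0,0,-4.5],
    [0,0,-6.5],
    [0,0,-6.5]
  ],
  "turn": [
    [0,0,0],
    [0,0,0],
    [0,0,0],
    [0,0,0],
    [0,0,0]
  ],
  "force": 100
}}

```text
clock: 10.8
position: [0.4967, 0.0154, 0.1311]
tool_rot: [-3.141, -0.003, -0.001]
force: [1.0, -0.3, -2.1]
grip_width: 0.0324
```

```bash
python3 -c "
from h import *
import cv2
go([.496,.0155,.13],0); print(bot.observe()['moment'])
w=vision.grab_frame('wrist'); np.save('w5T.npy',vision.camera_model('wrist')['T'])
cv2.imwrite('pics/w5.png',w); cv2.imwrite('pics/s5.png',vision.grab_frame('scene')); b=cv2.imread('pics/s5.png')[110:290,270:420]
cv2.imwrite('pics/c5.png',np.hstack([w[:,150:500],cv2.resize(b,(333,400),interpolation=cv2.INTER_CUBIC)]))
"
```

```text
t 10.8 pos [0.4967 0.0154 0.1311] rot [-3.141e+00 -3.000e-03 -1.000e-03] F [ 1.  -0.3 -2.1] w 0.0324
slide cm [-0.07 -0.01  0.11] turn deg [-0.02 -0.18 -0.03]
[0.01208935 0.09420677 0.03929686]
```

View pics/c5.png

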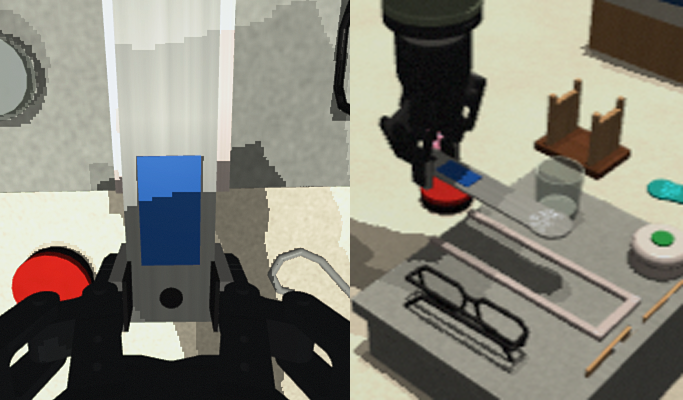

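In the wrist view the blue strip and dot sit at the same pixels as before the lift (rows 155–265 and 298), so the horn isn't tilting in the grip. Next I'll lift and carry it towards the rest, stopping short to measure.

Emit:
{"api": "arm_command", "payload": {
  "gripper": [3.0,3.0,3.0,3.0,3.0],
  "slide": [
    [0,0,-2],
    [0,0,-5],
    [-1,-1,-7],
    [-2.5,-3,-7],
    [-4.5,-6,-7]
  ],
  "turn": [
    [0,0,0],
    [0,0,0],
    [0,0,0],
    [0,0,0],
    [0,0,0]
  ]
}}

```text
clock: 11.52
position: [0.4502, 0.0754, 0.1987]
tool_rot: [3.141, 0.001, -0.002]
force: [0.0, 1.0, -1.2]
grip_width: 0.0327
```

Emit:
{"api": "arm_command", "payload": {
  "gripper": [3.0,3.0,3.0,3.0,3.0],
  "slide": [
    [-2,-3.5,0],
    [-3.5,-7,0],
    [-4.5,-10,0],
    [-5,-12,0],
    [-5,-12,0]
  ],
  "turn": [
    [0,0,0],
    [0,0,0],
    [0,0,0],
    [0,0,0],
    [0,0,0]
  ]
}}

```text
clock: 12.15
position: [0.4001, 0.1965, 0.1986]
tool_rot: [3.142, 0.001, 0.002]
force: [0.5, -1.1, -1.8]
grip_width: 0.0325
```

Emit:
{"api": "arm_command", "payload": {
  "gripper": [3.0],
  "slide": [
    [0,0,0]
  ],
  "turn": [
    [0,0,0]
  ]
}}

```text
clock: 12.28
position: [0.4008, 0.1947, 0.1988]
tool_rot: [3.141, 0.001, -0.001]
force: [0.9, -0.5, -2.2]
grip_width: 0.0327
```

```bash
python3 -c "
from h import *
import cv2
go([.40,.313,.12],0); print(bot.observe()['moment'])
w=vision.grab_frame('wrist'); np.save('w6T.npy',vision.camera_model('wrist')['T'])
cv2.imwrite('pics/w6.png',w)"
```

```text
t 12.28 pos [0.4008 0.1947 0.1988] rot [ 3.141e+00  1.000e-03 -1.000e-03] F [ 0.9 -0.5 -2.2] w 0.0327
slide cm [ -0.08 -11.84   7.87] turn deg [ 0.04  0.04 -0.04]
[-0.0142742   0.10585556  0.01683081]
```

View pics/w6.png

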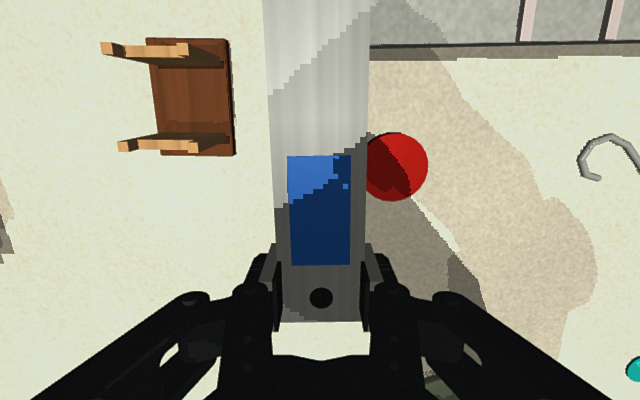

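The rest is clearly seen. The base corners are about (146,38), (228,40), (235,156) and (160,155). The ear tops are about (107,48), (183,48), (124,145) and (194,147).

```bash
python3 -c "
from h import *
m=vision.camera_model('wrist'); m['T']=np.load('w6T.npy')
E=[ray('wrist',u,.089,m)[:2] for u in [(107,48),(183,48),(124,145),(194,147)]]
B=[ray('wrist',u,.012,m)[:2] for u in [(146,38),(228,40),(235,156),(160,155)]]
print(np.round(E,4),np.mean(E,0)); print(np.round(B,4),np.mean(B,0))
"
python3 -c "
import cv2
a=cv2.imread('pics/w6.png')[25:170,90:250]; cv2.imwrite('pics/c6.png',cv2.resize(a,None,fx=4,fy=4,interpolation=cv2.INTER_CUBIC))"
```

```text
[[0.5107 0.346 ]
 [0.5107 0.2918]
 [0.4418 0.3461]
 [0.4402 0.292 ]] [0.47588167 0.31895592]
[[0.5299 0.3547]
 [0.5281 0.2792]
 [0.4203 0.2811]
 [0.4214 0.3575]] [0.47491123 0.31811038]
```

View pics/c6.png

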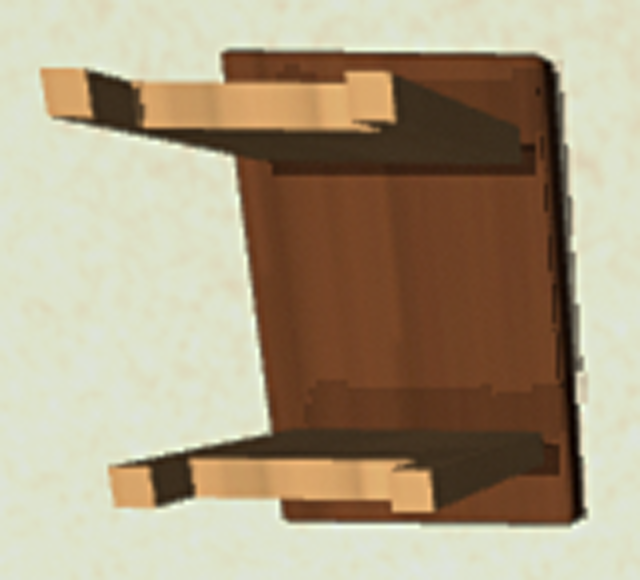

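```bash
python3 -c "
from h import *
import cv2
im=cv2.imread('pics/w6.png')
m=vision.camera_model('wrist'); m['T']=np.load('w6T.npy')
for uv in [(287,156),(351,156),(290,265),(350,265),(321.5,298),(263.5,2),(371,2),(270,120),(367,120)]: print(uv,ray('wrist',uv,.2223,m)[:2].round(4))
print(np.r_[im[2,255:275].sum(1)],np.r_[im[2,362:380].sum(1)])
"
```

```text
(287, 156) [0.4555 0.2061]
(351, 156) [0.4555 0.1824]
(290, 265) [0.4105 0.2063]
(350, 265) [0.4104 0.1816]
(321.5, 298) [0.3948 0.1933]
(263.5, 2) [0.5059 0.2122]
(371, 2) [0.5059 0.1773]
(270, 120) [0.4685 0.2118]
(367, 120) [0.4685 0.177 ]
[654 652 646 642 645 645 646 572 564 568 571 565 559 556 551 556 554 558
 558 563] [567 571 566 562 559 558 558 553 553 546 546 542 527 524 504 509 508 454]
```

Emit:
{"api": "arm_command", "payload": {
  "gripper": [3.0,3.0,3.0,3.0,3.0],
  "slide": [
    [-0.1,-3,0.5],
    [-0.25,-6.5,2],
    [-0.25,-10,4],
    [-0.25,-12.4,6],
    [-0.25,-12.4,8]
  ],
  "turn": [
    [0,0,0],
    [0,0,0.5],
    [0,0,0.5],
    [0,0,0.5],
    [0,0,0.5]
  ]
}}

```text
clock: 12.95
position: [0.3984, 0.3205, 0.1183]
tool_rot: [-3.141, -0.0, -0.008]
force: [1.2, 0.3, -0.7]
grip_width: 0.0328
```

Emit:
{"api": "arm_command", "payload": {
  "gripper": [3.0,3.0,3.0,3.0],
  "slide": [
    [0,0,1],
    [0,0,2],
    [0,0,2.4],
    [0,0,2.4]
  ],
  "turn": [
    [0,0,0],
    [0,0,0],
    [0,0,0],
    [0,0,0]
  ]
}}

```text
clock: 13.45
position: [0.3985, 0.3193, 0.0953]
tool_rot: [-3.141, -0.0, -0.009]
force: [0.1, -0.3, -1.1]
grip_width: 0.0324
```

Emit:
{"api": "arm_command", "payload": {
  "gripper": [3.0],
  "slide": [
    [0,0,0]
  ],
  "turn": [
    [0,0,0]
  ]
}}

```text
clock: 13.58
position: [0.3986, 0.3195, 0.0956]
tool_rot: [-3.141, -0.0, -0.009]
force: [0.6, 0.4, -1.2]
grip_width: 0.0325
```

```bash
python3 -c "
from h import *
import cv2
go([.398,.3188,.0555],-.01); print(bot.observe()['moment'])
w=vision.grab_frame('wrist'); np.save('w7T.npy',vision.camera_model('wrist')['T']); a=vision.grab_frame('side')[200:330,170:320]; b=vision.grab_frame('scene')[90:220,310:460]
cv2.imwrite('pics/w7.png',np.vstack([w[:200,120:520],cv2.resize(np.hstack([a,b]),(400,173),interpolation=cv2.INTER_CUBIC)]))
cv2.imwrite('pics/w7.png',cv2.resize(cv2.imread('pics/w7.png'),None,fx=1.6,fy=1.6))"
```

```text
t 13.57 pos [0.3986 0.3195 0.0956] rot [-3.141 -0.    -0.009] F [ 0.6  0.4 -1.2] w 0.0325
slide cm [-0.06  0.07  4.01] turn deg [-0.03 -0.03  0.04]
[-0.05437668  0.09404151  0.03492885]
```

View pics/w7.png

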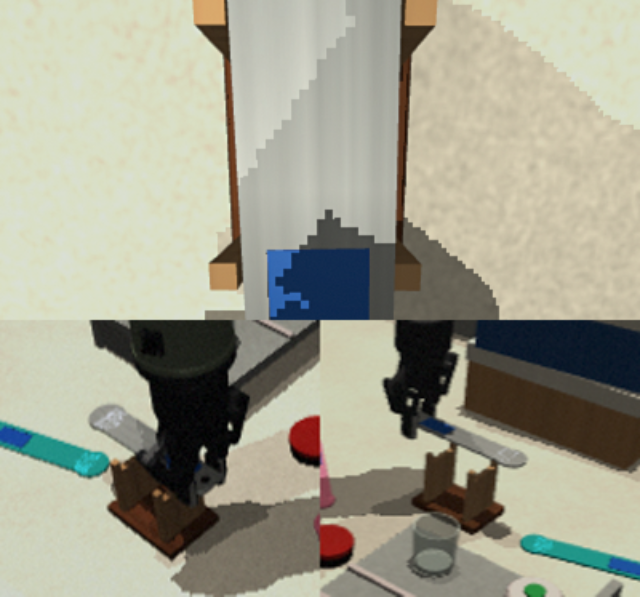

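The wrist view shows the horn between both pairs of ears, about 1.5 mm right of centre (horn centre column 319, ears centre 315). I'll shift 1.3 mm left and lower it gently.

Emit:
{"api": "arm_command", "payload": {
  "gripper": [3.0,3.0,3.0,3.0,3.0],
  "slide": [
    [-0.05,-0.13,0.8],
    [-0.05,-0.13,1.8],
    [-0.05,-0.13,2.8],
    [-0.05,-0.13,3.5],
    [-0.05,-0.13,3.7]
  ],
  "turn": [
    [0,0,0],
    [0,0,0],
    [0,0,0],
    [0,0,0],
    [0,0,0]
  ]
}}

```text
clock: 14.35
position: [0.3976, 0.3205, 0.0575]
tool_rot: [3.141, 0.001, -0.009]
force: [0.2, 0.2, -0.2]
grip_width: 0.0327
```

Emit:
{"api": "arm_command", "payload": {
  "gripper": [3.0,3.0,3.0],
  "slide": [
    [0,0,0],
    [0,0,0.1],
    [0,0,0.1]
  ],
  "turn": [
    [0,0,0],
    [0,0,0],
    [0,0,0]
  ]
}}

```text
clock: 14.72
position: [0.398, 0.3208, 0.0573]
tool_rot: [-3.141, -0.0, -0.009]
force: [0.3, 0.9, 0.0]
grip_width: 0.0328
```

Emit:
{"api": "arm_command", "payload": {
  "gripper": [3.0,3.0,3.0],
  "slide": [
    [0,0,0.1],
    [0,0,0.1],
    [0,0,0.1]
  ],
  "turn": [
    [0,0,0],
    [0,0,0],
    [0,0,0]
  ]
}}

```text
clock: 15.1
position: [0.3979, 0.3208, 0.0562]
tool_rot: [-3.141, -0.0, -0.009]
force: [0.9, 0.5, -0.5]
grip_width: 0.0328
```

Emit:
{"api": "arm_command", "payload": {
  "gripper": [3.0,3.0,3.0],
  "slide": [
    [0,0,0.07],
    [0,0,0.07],
    [0,0,0.07]
  ],
  "turn": [
    [0,0,0],
    [0,0,0],
    [0,0,0]
  ]
}}

```text
clock: 15.48
position: [0.3979, 0.3207, 0.0555]
tool_rot: [-3.142, -0.0, -0.009]
force: [0.1, 0.3, -0.8]
grip_width: 0.0328
```

Emit:
{"api": "arm_command", "payload": {
  "gripper": [3.0,3.0,3.0],
  "slide": [
    [0,0,0.07],
    [0,0,0.07],
    [0,0,0.07]
  ],
  "turn": [
    [0,0,0],
    [0,0,0],
    [0,0,0]
  ]
}}

```text
clock: 15.85
position: [0.3979, 0.3207, 0.0548]
tool_rot: [-3.142, -0.0, -0.009]
force: [0.1, 0.9, 3.0]
grip_width: 0.0327
```

Emit:
{"api": "arm_command", "payload": {
  "gripper": [3.0,3.0,3.0],
  "slide": [
    [0,0,0.05],
    [0,0,0.05],
    [0,0,0.05]
  ],
  "turn": [
    [0,0,0],
    [0,0,0],
    [0,0,0]
  ]
}}

```text
clock: 16.23
position: [0.3979, 0.3208, 0.0543]
tool_rot: [-3.142, -0.0, -0.009]
force: [-0.5, 0.5, 3.6]
grip_width: 0.0326
```

```bash
python3 -c "
from h import *
print(bot.observe()['moment'])"
```

```text
[ 0.02217433  0.08323942 -0.00148413]
```

The horn is seated with light contact. Releasing.

Emit:
{"api": "arm_command", "payload": {
  "gripper": [3.3,3.6,4.2,5.2,5.6],
  "slide": [
    [0,0,0],
    [0,0,0],
    [0,0,0],
    [0,0,0],
    [0,0,0]
  ],
  "turn": [
    [0,0,0],
    [0,0,0],
    [0,0,0],
    [0,0,0],
    [0,0,0]
  ],
  "force": 20
}}

```text
clock: 16.85
position: [0.3978, 0.3206, 0.0542]
tool_rot: [3.141, 0.0, -0.009]
force: [0.3, -0.3, -0.2]
grip_width: 0.0559
```

Emit:
{"api": "arm_command", "payload": {
  "gripper": [5.6,5.6,5.6,5.6,5.6],
  "slide": [
    [0,0,0],
    [0,0,-1],
    [0,0,-3],
    [0,0,-7],
    [-3,0,-12]
  ],
  "turn": [
    [0,0,0],
    [0,0,0],
    [0,0,0],
    [0,0,0],
    [0,0,0]
  ]
}}

```text
clock: 17.48
position: [0.3684, 0.3205, 0.1756]
tool_rot: [3.142, 0.0, -0.011]
force: [-0.3, 0.2, 0.0]
grip_width: 0.0562
```

```bash
python3 -c "
from h import *
import cv2
go([.40,.32,.17],-.01)
w=vision.grab_frame('wrist'); np.save('w8T.npy',vision.camera_model('wrist')['T']); a=vision.grab_frame('side')[195:325,165:315]; b=vision.grab_frame('scene')[100:230,310:460]
cv2.imwrite('pics/w8.png',np.vstack([w[:300,:],cv2.resize(np.hstack([a,b]),(640,277),interpolation=cv2.INTER_CUBIC)]))"
```

```text
t 17.48 pos [0.3684 0.3205 0.1756] rot [ 3.142  0.    -0.011] F [-0.3  0.2  0. ] w 0.0562
slide cm [3.16 0.02 0.56] turn deg [ 0.    0.01 -0.06]
```

```bash
python3 -c "
from h import *
import cv2
im=cv2.imread('pics/w8.png')[:300]; m=vision.camera_model('wrist'); m['T']=np.load('w8T.npy')
hsv=cv2.cvtColor(im,cv2.COLOR_BGR2HSV); mk=cv2.inRange(hsv,(105,120,60),(125,255,255))
n,l,st,c=cv2.connectedComponentsWithStats(mk)
for i in range(1,n):
  if st[i,4]>100:
    x,y,w,h=st[i,:4]; print(st[i]); print([ray('wrist',u,.078,m)[:2].round(4) for u in [(x,y),(x+w,y),(x,y+h),(x+w,y+h)]])
for q in [.0,.089]: print('expected ears px',[proj('wrist',[.4757+a,.3189+b,.089],m).round(0) for a in(-.035,.035) for b in (-.027,.027)])
for cam in ['side','scene']:
  blue(vision.grab_frame(cam),cam,(.43,.319))
b=cv2.cvtColor(im,cv2.COLOR_BGR2GRAY)
# horn tip search along axis (toward +x)
for X in np.arange(.53,.60,.004):
  u=proj('wrist',[X,.319,.078],m).round().astype(int); print(round(X,3),u, im[u[1],u[0]] if 0<=u[1]<300 else None)
"
```

```text
[ 302   86   34   64 2093]
[array([0.45  , 0.3347]), array([0.4498, 0.3103]), array([0.404 , 0.3359]), array([0.4038, 0.3101])]
[345 283  31  17 302]
[array([0.2893, 0.3017]), array([0.2892, 0.275 ]), array([0.2724, 0.3014]), array([0.2723, 0.2743])]
expected ears px [array([363.,  99.]), array([285., 100.]), array([366., -17.]), array([281., -16.])]
expected ears px [array([363.,  99.]), array([285., 100.]), array([366., -17.]), array([281., -16.])]
side blue [254.2 279. ] 122 [0.4318 0.322 ]
scene blue [363.9 150.9] 55 [0.4315 0.3229]
0.53 [323 -45] None
0.534 [323 -52] None
0.538 [323 -60] None
0.542 [323 -67] None
0.546 [323 -75] None
0.55 [323 -82] None
0.554 [323 -90] None
0.558 [323 -98] None
0.562 [ 323 -106] None
0.566 [ 323 -114] None
0.57 [ 323 -122] None
0.574 [ 323 -130] None
0.578 [ 323 -138] None
0.582 [ 323 -147] None
0.586 [ 323 -155] None
0.59 [ 323 -164] None
0.594 [ 323 -172] None
0.598 [ 323 -181] None
```

```bash
python3 -c "
from h import *
import cv2
im=cv2.imread('pics/w8.png')[:300]
hsv=cv2.cvtColor(im,cv2.COLOR_BGR2HSV)
for r in (92,96,100): print(r,' '.join(f'{x}:'+'/'.join(map(str,hsv[r,x])) for x in range(276,374,3)))
m=vision.camera_model('wrist'); m['T']=np.load('w8T.npy')
L=[('side',(254.2,279.),vision.camera_model('side')),('scene',(363.9,150.9),vision.camera_model('scene')),('wrist',(319,117),m)]
def tri(L):
  A=np.zeros((3,3));b=np.zeros(3)
  for c,u,mm in L:
    d=mm['T'][:3,:3]@np.linalg.solve(mm['mtx'],[*u,1.]); d/=np.linalg.norm(d); P=np.eye(3)-np.outer(d,d); A+=P;b+=P@mm['T'][:3,3]
  return np.linalg.solve(A,b).round(4)
print(tri(L),tri(L[:2]))
"
```

```text
92 276:31/35/206 279:11/187/83 282:11/168/100 285:11/175/96 288:10/171/94 291:11/187/83 294:43/15/208 297:35/15/198 300:30/19/201 303:107/179/172 306:108/168/173 309:107/169/173 312:107/169/173 315:108/171/172 318:108/168/173 321:108/169/172 324:108/169/172 327:107/171/171 330:108/168/173 333:107/172/172 336:108/66/100 339:30/15/168 342:36/15/172 345:10/126/89 348:12/171/85 351:11/177/85 354:12/178/86 357:12/179/84 360:11/129/67 363:23/42/186 366:22/44/181 369:23/44/187 372:23/44/185
96 276:28/34/204 279:10/175/80 282:12/174/94 285:11/179/94 288:11/175/92 291:12/188/80 294:47/13/175 297:36/15/168 300:30/18/172 303:108/174/173 306:108/168/173 309:107/171/172 312:108/169/173 315:107/169/172 318:108/168/172 321:107/169/173 324:107/169/172 327:107/170/171 330:107/169/171 333:107/171/171 336:110/64/100 339:38/17/169 342:33/15/171 345:10/123/87 348:11/174/82 351:11/178/83 354:11/181/83 357:11/174/82 360:13/96/72 363:22/41/191 366:23/44/186 369:23/44/185 372:22/43/176
100 276:17/127/200 279:17/124/201 282:18/126/203 285:17/132/77 288:15/132/180 291:16/133/177 294:38/12/170 297:33/14/166 300:30/20/170 303:108/173/172 306:108/169/171 309:108/169/171 312:108/169/172 315:108/171/172 318:108/171/172 321:108/171/172 324:107/172/172 327:108/171/172 330:108/171/171 333:108/171/172 336:108/66/100 339:36/15/168 342:36/15/171 345:15/128/177 348:16/130/177 351:16/135/89 354:16/129/176 357:16/130/176 360:16/130/176 363:16/138/176 366:23/42/184 369:23/44/184 372:23/43/188
[0.4302 0.3229 0.0785] [0.4318 0.3223 0.0783]
```

Checks agree: the horn is evenly spaced between the ears (gaps of about 8 and 7 px). Its blue strip triangulates to z = 0.0785 m, where a seated horn's top would be at 0.078, and its x is within 1–2 mm of centred.

```bash
python3 -c "
from workcell import job_done
print(job_done())"
```

```text
the job is handed in; nothing more can be done
None
```

The shoehorn is lying in both cradles of the wooden rest and has been let go. I handed the job in after about 18 s of robot time.

- **Slide:** I pressed with the closed fingertips at about 9–14 N and drew the horn about 48 mm towards the robot. The wrist picture put the overhang at 37–38 mm; the tracked travel gave about 40 mm. It lay flat there while I lifted off.
- **Pick-up and carry:** I gripped the overhang across its width. The handle markings stayed at the same pixels after the lift, so it hadn't tilted in the grip.
- **Placing:** I lowered it until the upward force was about 3–4 N, then opened the fingers and backed off to 0.18 m height.

Last checks, made by numbers because the picture limit was reached:
- **Height:** the blue strip triangulated to 78.5 mm, against 78 mm for a horn lying on the seats.
- **Lengthwise:** it is within about 2 mm of centred, though the wrist camera alone put it about 4 mm off.
- **Sideways:** the gaps to the ears were nearly equal (about 8 and 7 pixels). The absolute position came out about 3.5 mm off the earlier rest estimate, which I put down to calibration error.
- **Other objects:** the jar, glasses, deodoriser and pegs looked unmoved in the lift pictures, and the tin and hook looked unmoved during the carry. I didn't check them again at the end.

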